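# Click the drilling jig's stop to its mark and seat the blank

### The arm

A 6-joint arm with a two-finger parallel gripper is mounted at the origin on the work surface. World frame = base frame: x ahead of the robot, y to its left, z up, the work surface at z = 0. Lengths are in m, angles in rad, forces in N, time in s.
With the tool pointing down it reaches from about 0.35 to 0.875 m from the base axis. Payload 4.2 kg.
Tool frame: the origin (TCP) lies midway between the tips of the shut fingers; the grasp point (between the pads) lies 19 mm behind it; z points along the fingers, y is the direction in which the jaws open and shut (so a half turn about z gives the same grasp; the last joint's range is limited). The gripper opens to 85 mm and grips with 20 to 120 N. Pads are 22 mm wide; open, the fingers measure 114 mm over their backs; the gripper's body (76 mm by 85 mm) begins 54 mm behind the grasp point. The pads swing forward as they close: fully open they stand 13 mm farther back than shut.
Start: joints at [1.367, 0.385, 0.008, 0, -1.194, -0.259], TCP at [0.279, 0.559, 0.231] pointing down, gripper open.
Joint ranges: [-3.14, 3.14], [-1.21, 2.06], [-1.07, 1.41], [-3.16, 2.05], [-2.99, -0.16], [-3.1, 3.1]. Speed limits (rad/s): [2.79, 2.79, 3.14, 3.14, 3.14, 3.14].

### API

Orientations are given as a unit quaternion [x, y, z, w].
In Python, from workcell import arm, cams gives the robot as it stands.
- The arm moves only by the tool arm_command, never from a script. Its argument "targets" is a list of rows, each a list of 3 entries, a list of its own where there are three numbers: the finger opening in m, from 0 to 0.0854, then the shift along the tool's x, y, z in m, then the turn about the tool's z in degrees. In form: [[gripper, [tx, ty, tz], turn], ...]. A call has 1 to 20 rows; each row shifts and turns the pose as measured when the row begins, along the tool's axes as they then stand; what a row does not reach is not made up. A row lasts 1/8 s, in which the tool goes at most 62.5 mm and 10.7 degrees, less where a joint would pass 70% of its speed; a pose out of reach is approached as far as the arm can. A call is refused whole if a number of a shift passes 0.0625 or a number of a turn 10.7, either way. A call with a gripper value outside its range is refused whole. The fingers move at their own pace and stop on an object; "force" is the grip in N (left out, the last holds). Time passes only in rows, so rows that do not move let the fingers close. It gives the time, the measured TCP pose, the force and the opening at its end, in the units of the state.
- arm.observe(): the state, without advancing time (a new reading comes with each control period).
- cams.get_image(name): name is "scene" or "top"; returns a dict with "frame" (480x640x3 uint8, blue, green, red), "fovy" (degrees; the focal length in pixels is half the picture's height over the tangent of half this angle, whatever the lens; pixels are square), "cx", "cy" (the principal point, pixels), "dist" ([k1, k2, p1, p2, k3] as OpenCV has them; the pictures are not rectified), "cam_to_world" (4x4, takes a point from camera to world coordinates). Camera axes: x right, y down, z forward; pixel columns grow to the right and rows downward; lengths in m; the calibration is good to about 2 mm. A picture is of the moment at which its call begins. There is no depth.
- arm.sign_off(): hands the job in, once; it reports no verdict.
Trained networks look in the newest picture that a camera, given by its name, has taken for a name from the list of things; names that differ only in an ending like _2 or _b are one class to them, and where a whole thing is asked for, a point or a joint stands for the part that bears it (a point fixed in the world has none). Each returns a list of dicts, best first, with "conf" (0 to 1); they miss things now and then, are a little off and sometimes report something else, mostly with a low value. They report only what shows in the picture. A call takes as long as a camera call. They do not tell look-alikes from the thing itself.
- cams.outline_of(camera, name): "region" (480x640 bool, what is visible of it) and "centre" ([column, row] in pixels, amid what is visible of it).
- cams.pinpoint(camera, name): "centre" ([column, row] in pixels: a listed point, or the origin of a listed thing).
The state is a dict: "clock": time; "qpos": joint angles; "dq": joint speeds; "effort": joint torques, N m; "tcp_pos": TCP position; "orientation": TCP orientation; "force": force on the tool from outside, world axes, zero at the start; "torque": the same for the moment, N m; "opening": finger opening in m.
Only numpy, scipy, OpenCV 4.12 (cv2) and the standard library are available. Lean on these libraries where they do the work, as an engineer would, in place of code of your own. Each camera call takes 0.05 s, during which the arm holds its last target.

### The job

Work the thumb lever of the drilling jig, one click per stroke and without straining it against its end stop, until the steel end stop stands in line with the long line on the jig's scale; the stop only ratchets away from the blank, so do not click too far, and do not move it by hand. Then slide the aluminium blank along its channel and press it gently but firmly home against the stop, without knocking the stop off its notch, and let go. Leave everything else where it lies.

Things in the scene. Friction and masses are not known exactly. Their poses are not given: they have to be found in the camera images.
- jig: grey base plate bolted to the bench, 12 mm thick; from its origin (on the bench) it spans x -150 to +135, y -57 to +148 mm. A channel runs along its x axis at y = 0: floor at z = 12, walls 6 thick, 44 apart inside, tops at z = 24, from x = -55 to +110 mm. Scale lines on the plate beside the -y wall at x = 0, 10 .. 60 mm mark the stop's notches; only the one at x = 40 is long (30 mm)
- long_line (a point): middle of the long scale line, at x = +40, y = -45, z = 13.5 mm of the jig
- stop: steel end stop in the channel, 26 mm long, 36 wide, 26 high, with a pointer over the -y wall flush with its front (-x) face and a toothed rack at y 18 to 43 mm. Origin: middle of the front face's lower edge. Its spring notches are at x = 0, 10 .. 60 mm of the jig; it starts at 0, 10 or 20. A full lever stroke moves it one notch to +x, never back. Some 12 N on its face makes it skip
- lever_pad (a point): centre of the lever's upright black thumb pad: 10 mm thick, 24 wide, z 23 to 63 mm of the jig. Vertical pivot at x = 40, y = 65 mm of the jig; pad 60 mm from it, at rest near x = 50, y = 124. Push it to the jig's -x: light (1 to 2 N) for 6 mm, then stiff (5 to 8 N), easing off until the stop clicks over at 17 to 18 mm; springy end stop at 19 mm. It springs back when freed. Over 14 N strains it
- blank_center (a point): centre of the loose aluminium blank, 80 (x) x 40 (y) x 20 mm, about 0.17 kg, two drilled dots on top; it lies in the channel with its x axis along the channel, short of the stop; it takes 1 to 3 N to slide. x points to the stop
- blank_front (a point): middle of the blank's front end face, 40 mm ahead of its centre; home when this face touches the stop's front face. Pressing it on the stop with more than 10 N is too hard; 3 to 6 N on top of the sliding force is right
- blank: the same blank; origin at the centre of its underside, 10 mm below its centre
- offcut: loose aluminium offcut 45 x 30 x 20 mm on the jig's plate beside the channel; leave alone
- collar: loose steel ring, 28 mm across, 12 mm high, on the jig's plate; leave alone
- spare_bar: loose aluminium bar 120 x 30 x 15 mm on the bench beside the jig; leave alone
- driver: screwdriver lying on the bench; leave alone
- screw_jar: closed clear jar, 60 mm across, 75 mm high; leave alone
- mug: white mug, 80 mm across, 90 mm high; leave alone
- board: small green circuit board 85 x 56 mm; leave alone
There are look-alikes about, which are no part of the job. What is shaped like the blank but brown or purple is not meant.

How it is judged:
By the outcome, as a careful person would: the job done as asked, in the order asked, and still so for the second after the job is handed in, with the robot touching nothing.
It also fails if it takes over 64 s, if anything falls off the work surface, if the arm or the gripper's body presses on something with over 40 N, if the wrist force passes 120 N, or if a joint passes its speed limit or range.

## Working session

There is one attempt and no reset: what is moved stays moved. The work goes in short steps, Python scripts to look and compute and a tool call to move; the robot and the scene stay as the last step left them, time stands still between calls to the robot, and variables do not carry over. Pictures are saved under pics/ and viewed, and the job is handed in when it is done.

Besides the shell and the picture viewer there is one more tool, called after "Call:" as name([rows], argument=value, ...), one row to a line, values as JSON. arm_command: Moves the arm, as the interface text tells. Its arguments: {"type":"object","properties":{"targets":{"type":"array"},"force":{"type":"number"}},"required":["targets"]}

```bash
mkdir -p pics; ls; cat > h.py <<'E'
import numpy as np, cv2
from workcell import arm, cams
def K(im):
    f=240/np.tan(np.radians(im["fovy"])/2)
    return np.array([[f,0,im["cx"]],[0,f,im["cy"]],[0,0,1.]])
def toplane(im,px,z):
    u=cv2.undistortPoints(np.array([[px]],float),K(im),np.array(im["dist"],float))[0,0]
    T=np.array(im["cam_to_world"]); d=T[:3,:3]@np.array([u[0],u[1],1]); o=T[:3,3]
    return o+d*(z-o[2])/d[2]
def proj(im,P):
    T=np.linalg.inv(np.array(im["cam_to_world"]))
    r=cv2.Rodrigues(T[:3,:3])[0]
    return cv2.projectPoints(np.atleast_2d(np.array(P,float)),r,T[:3,3],K(im),np.array(im["dist"],float))[0][:,0]
E
python3 - <<'E'
from h import *
ims={}
for c in("scene","top"):
    im=cams.get_image(c); ims[c]=im; cv2.imwrite(f"pics/{c}0.png",im["frame"])
    print(c,im["fovy"],np.round(im["cam_to_world"],3).tolist())
for c in ims:
    for n in["jig","long_line","stop","lever_pad","blank_center","blank_front"]:
        for r in cams.pinpoint(c,n)[:4]: print(c,n,np.round(r["centre"],1),round(r["conf"],2))
print(arm.observe())
E
```

```text
pics
scene 55.25110275896557 [[0.243, 0.732, -0.637, 1.236], [0.97, -0.173, 0.171, -0.174], [0.015, -0.659, -0.752, 0.85], [0.0, 0.0, 0.0, 1.0]]
top 49.702841790360395 [[0.015, -0.986, 0.164, 0.352], [-1.0, -0.016, -0.007, -0.007], [0.009, -0.164, -0.986, 1.199], [0.0, 0.0, 0.0, 1.0]]
scene jig [318.6 252. ] 0.64
scene long_line [301.1 260.9] 0.75
scene stop [318.5 252.7] 0.55
scene lever_pad [377.6 243.5] 0.81
scene lever_pad [356.4 226.1] 0.33
scene blank_center [270.4 315.7] 0.93
scene blank_center [310.7 228.8] 0.88
scene blank_front [231.8 217.3] 0.92
scene blank_front [313.9 239.2] 0.86
scene blank_front [261.7 303.1] 0.77
scene blank_front [409.6 201.6] 0.59
top jig [304.4 223.8] 0.88
top long_line [321.3 209.8] 0.79
top stop [302.7 215.9] 0.67
top lever_pad [248.1 201.4] 0.6
top blank_center [194.  274.1] 0.9
top blank_center [370.4 293.2] 0.7
top blank_center [363.4 156.5] 0.68
top blank_center [302.4 250.3] 0.66
top blank_front [386.2 293.4] 0.83
top blank_front [187.3 260.7] 0.7
top blank_front [372.7 175.8] 0.69
top blank_front [302.5 234.2] 0.58
{'clock': 0.7, 'qpos': array([ 1.36658040e+00,  3.84668844e-01,  7.89882102e-03,  4.98694514e-06,
       -1.19399882e+00, -2.58598078e-01]), 'dq': array([ 0.00056107, -0.0016668 ,  0.00055788,  0.00053514,  0.00031767,
        0.00097525]), 'effort': array([ 1.80880338e-04, -3.91956925e+01,  1.88583398e+01,  4.18990508e+00,
       -2.48961705e-04, -1.24177554e-06]), 'tcp_pos': array([0.27901268, 0.55923971, 0.23133118]), 'orientation': array([ 9.73344877e-01, -2.29346353e-01,  1.94404247e-06, -1.38017642e-05]), 'force': array([ 0.8857657 , -0.82277499, -0.34458107]), 'torque': array([-0.0069351 ,  0.01084367,  0.00616704]), 'opening': 0.0855262579166575}
```

View pics/scene0.png

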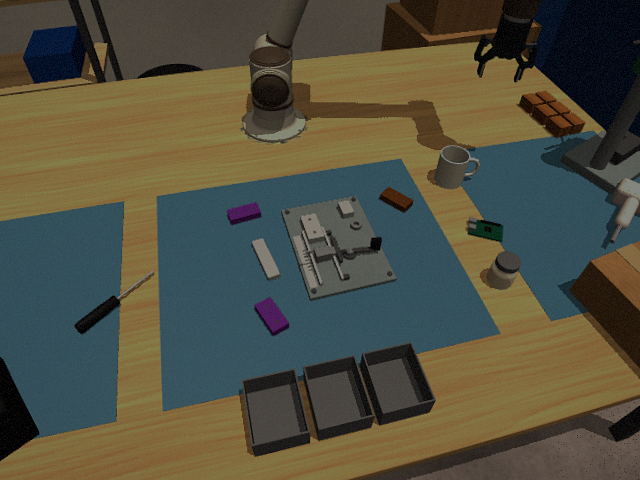

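View pics/top0.png

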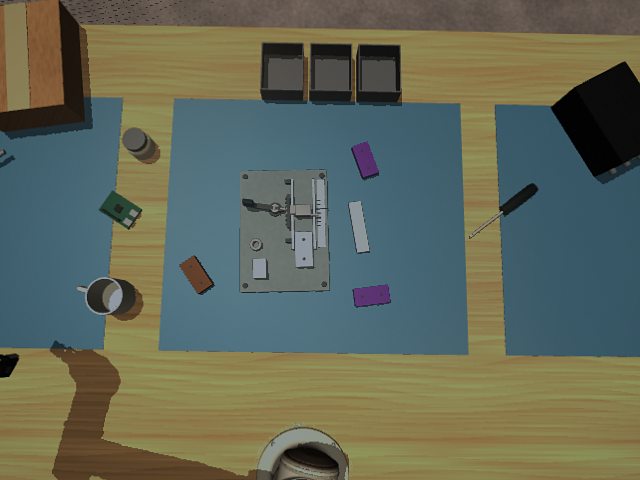

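```bash
python3 - <<'E'
import cv2
a=cv2.imread("pics/top0.png")[150:310,220:350]; b=cv2.imread("pics/scene0.png")[160:330,230:430]
cv2.imwrite("pics/tc.png",cv2.resize(a,None,fx=3.7,fy=3.7,interpolation=cv2.INTER_CUBIC));cv2.imwrite("pics/sc.png",cv2.resize(b,None,fx=3.5,fy=3.5,interpolation=cv2.INTER_CUBIC))
E
```

```text
(no output)
```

View pics/tc.png

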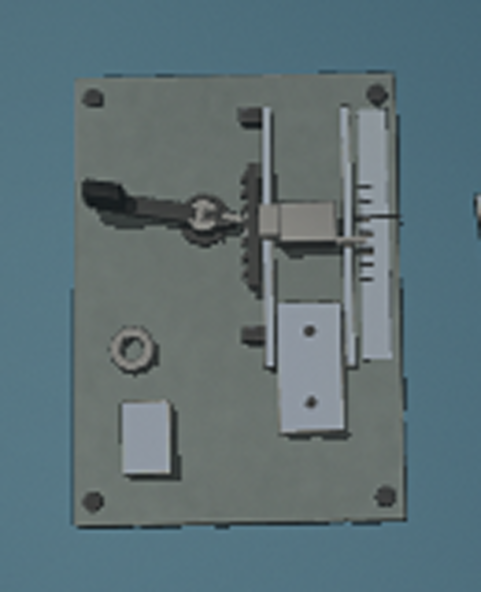

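View pics/sc.png

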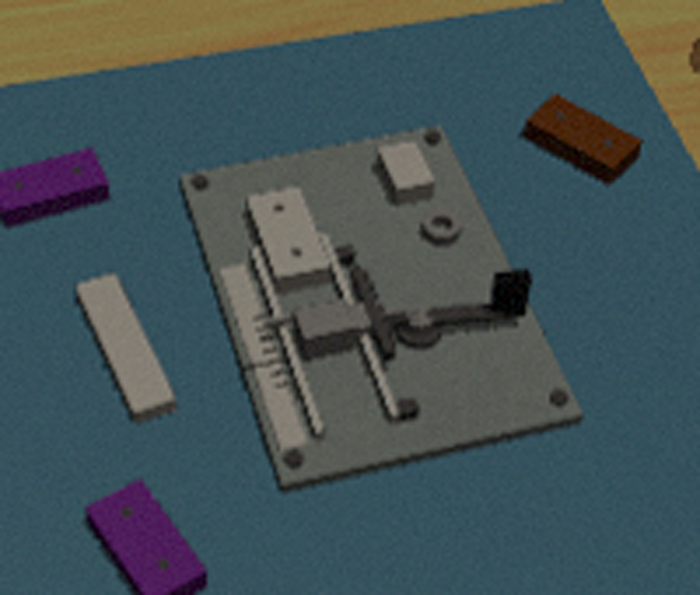

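```bash
cat >> h.py <<'E'
def jw(p,P):
    c,s=np.cos(p[2]),np.sin(p[2]); P=np.atleast_2d(np.array(P,float))
    return np.c_[p[0]+c*P[:,0]-s*P[:,1],p[1]+s*P[:,0]+c*P[:,1],P[:,2]]
E
cat > fit.py <<'E'
from h import *
from scipy.optimize import least_squares
ims={c:cams.get_image(c) for c in("top","scene")}
A=np.array
C=A([[135,148,12],[135,-57,12],[-150,-57,12],[-150,148,12]])/1e3
pt=A([[75,78],[393,72],[406,520],[75,524]])/3.7+[220,150]
ps=A([[580,412],[282,483],[181,175],[440,127]])/3.5+[230,160]
# refine bolts etc not needed
def res(p,w=("top","scene")):
    r=[]
    if "top" in w: r.append(proj(ims["top"],jw(p,C))-pt)
    if "scene" in w: r.append(proj(ims["scene"],jw(p,C))-ps)
    return np.concatenate(r).ravel()
for w in(("top",),("scene",),("top","scene")):
    s=least_squares(res,[0.5,0,0],args=(w,)); print(w,s.x.round(4),s.fun.round(1))
p=s.x; np.save("jig.npy",p)
pts=[[x/1e3,-.045,.0135] for x in range(0,70,10)]
for c in ims:
    im=ims[c]; f=cv2.resize(im["frame"],None,fx=4,fy=4,interpolation=cv2.INTER_CUBIC)
    def dot(P,col):
        for q in proj(im,jw(p,P)): cv2.circle(f,tuple(np.int32(q*4+1.5)),3,col,-1)
    dot(C,(0,0,255)); dot(pts,(0,255,0))
    dot([[x/1e3,-.028,.026] for x in (0,10,20)],(0,255,255))
    a=proj(im,jw(p,[[0,0,0.012]]))[0]*4
    x,y=int(a[0]),int(a[1]); cv2.imwrite(f"pics/f_{c}.png",f[y-300:y+300,x-400:x+400])
E
python3 fit.py
```

```text
('top',) [0.5461 0.006  0.0364] [-0.3 -0.4  0.5 -0.3  0.2 -0.1 -0.5  0.7]
('scene',) [0.5496 0.0085 0.034 ] [ 1.2  0.6 -0.6  0.4 -0.9 -0.6  0.3 -1.1]
('top', 'scene') [0.5475 0.0073 0.0359] [-0.8 -1.   0.  -0.9 -0.4 -0.7 -1.1  0.   0.4 -0.1 -1.2 -0.2 -1.6 -1.1
 -0.5 -1.6]
```

View pics/f_top.png

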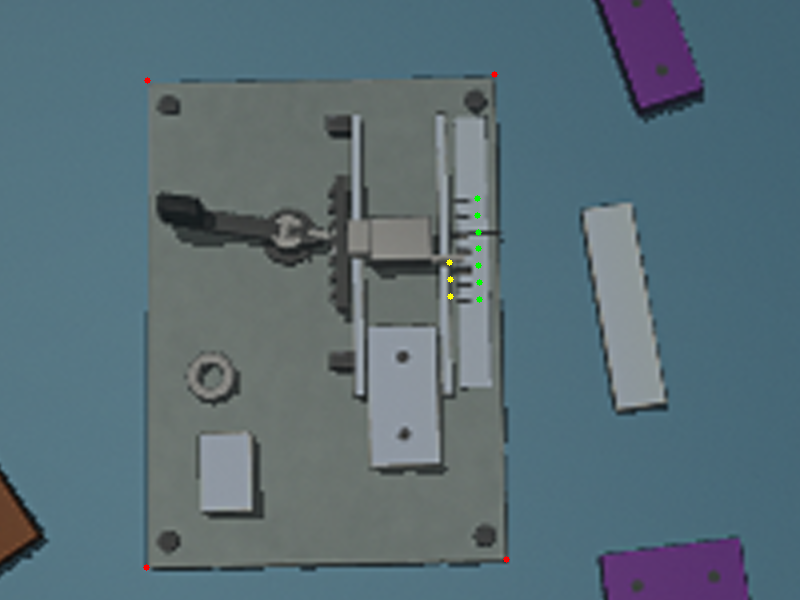

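View pics/f_scene.png

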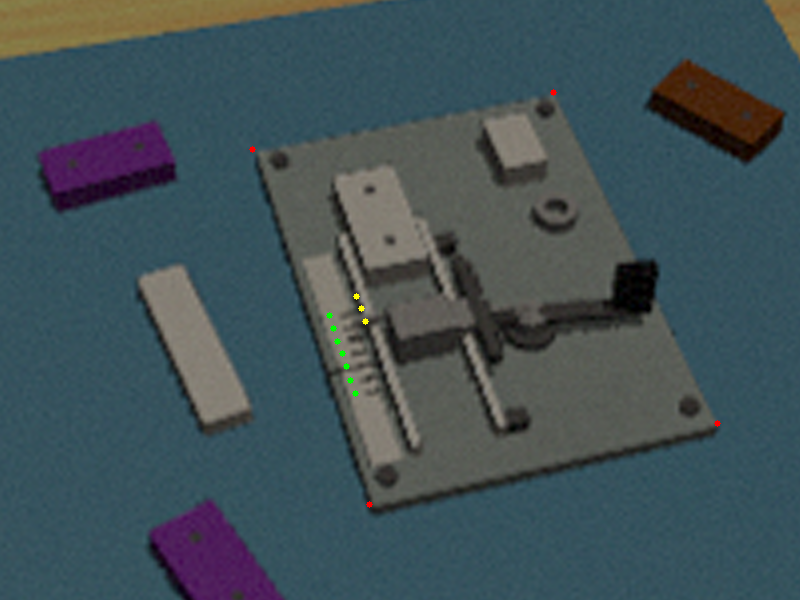

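```bash
cat > m.py <<'E'
from h import *
import sys
from scipy.spatial.transform import Rotation as R
p=np.load("jig.npy")
def state():
    s=arm.observe(); r=R.from_quat(s["orientation"]).as_matrix()
    c,sn=np.cos(p[2]),np.sin(p[2]); d=s["tcp_pos"]-[p[0],p[1],0]
    j=np.array([c*d[0]+sn*d[1],-sn*d[0]+c*d[1],d[2]])*1e3
    f=s["force"]; fj=[c*f[0]+sn*f[1],-sn*f[0]+c*f[1],f[2]]
    yaw=np.degrees(np.arctan2(r[1,0],r[0,0])-p[2])
    print("t",round(s["clock"],2),"jig mm",j.round(1),"yaw rel jig",round(yaw,2),"Fjig",np.round(fj,2),"open",round(s["opening"],4),"tilt",r[:,2].round(3))
    return s,r
if __name__=="__main__":
    s,r=state()
    if len(sys.argv)>1:
        t=jw(p,np.array([float(a) for a in sys.argv[1:4]])/1e3)[0]
        print("world delta",(t-s["tcp_pos"]).round(4),"tool delta",(r.T@(t-s["tcp_pos"])).round(4))
E
python3 - <<'E'
from h import *
p=np.load("jig.npy")
def inv(w):
    c,s=np.cos(p[2]),np.sin(p[2]); d=w[:2]-p[:2]; return (np.array([c*d[0]+s*d[1],-s*d[0]+c*d[1]])*1e3).round(1)
im=cams.get_image("top"); im2=cams.get_image("scene")
o=np.load
# full-frame px from f_top crop
a=proj(im,jw(p,[[0,0,0.012]]))[0]*4; b=proj(im2,jw(p,[[0,0,0.012]]))[0]*4
def px(q,a): return (np.array(q)+[int(a[0])-400,int(a[1])-300]-1.5)/4
for n,q,z in[("blank dot f",(403,356),.032),("blank dot r",(404,433),.032),("blank front L",(368,326),.032),("front R",(438,326),.032),("rear L",(372,467),.032),("rear R",(440,462),.032),("stop front top",(402,260),.038),("pointer",(452,263),.026),("pad top",(172,198),.063),("pad top end",(195,201),.063),("long line",(478,232),.0135)]:
    print("top",n,inv(toplane(im,px(q,a),z)))
for n,q,z in[("blank dot r",(370,190),.032),("blank dot f",(390,240),.032),("pad top L",(615,263),.063),("pad top R",(655,265),.063),("stop fr top R",(466,300),.038),("stop fr top L",(388,302),.038),("longline",(347,370),.0135)]:
    print("scene",n,inv(toplane(im2,px(q,b),z)))
E
python3 m.py 85 124 100
```

```text
top blank dot f [-34.6  -0.1]
top blank dot r [-78.5   0.1]
top blank front L [-17.   19.6]
top front R [-17.8 -20.3]
top rear L [-97.4  18.5]
top rear R [-95.3 -19.8]
top stop front top [19.7 -0.5]
top pointer [ 19.7 -29.2]
top pad top [ 52.8 127.4]
top pad top end [ 50.9 114.6]
top long line [ 40.1 -45. ]
scene blank dot r [-76.4   1.1]
scene blank dot f [-33.    1.7]
scene pad top L [ 45.6 113.7]
scene pad top R [ 53.1 135.5]
scene stop fr top R [29.4 30. ]
scene stop fr top L [ 18.8 -14.2]
scene longline [ 42.3 -45.3]
t 0.9 jig mm [-248.6  561.2  231.3] yaw rel jig -28.57 Fjig [-0.17 -0.47 -0.32] open 0.0857 tilt [-0.  0. -1.]
world delta [ 0.3491 -0.4249 -0.1313] tool delta [0.5021 0.2244 0.1313]
```

Call:
arm_command([
  [0, [0.048, 0.022, 0], 0],
  [0, [0.048, 0.022, 0], 0],
  [0, [0.048, 0.022, 0], 0],
  [0, [0.048, 0.022, 0], 0],
  [0, [0.048, 0.022, 0], 0],
  [0, [0.048, 0.022, 0], 0],
  [0, [0.048, 0.022, 0], 0],
  [0, [0.048, 0.022, 0], 0],
  [0, [0.048, 0.022, 0], 0],
  [0, [0.048, 0.022, 0], 0],
  [0, [0, 0, 0], -9.5],
  [0, [0, 0, 0], -9.5],
  [0, [0, 0, 0], -9.5],
  [0, [0, 0, 0], 0],
], force=60)

```text
clock: 2.65
tcp_pos: [0.6224, 0.1355, 0.2313]
orientation: [1.0, 0.025, 0.002, -0.001]
force: [0.6, 0.4, 0.6]
opening: -0.0002
```

```bash
python3 m.py 85 124 90
```

```text
t 2.65 jig mm [ 79.5 125.4 231.3] yaw rel jig 0.8 Fjig [0.65 0.33 0.57] open -0.0002 tilt [ 0.003  0.002 -1.   ]
world delta [ 0.0056 -0.0012 -0.1413] tool delta [0.0051 0.0017 0.1413]
```

Call:
arm_command([
  [0, [0.005, 0.0015, 0.05], -0.8],
  [0, [0, 0, 0.05], 0],
  [0, [0, 0, 0.05], 0],
  [0, [0, 0, 0], 0],
])

```text
clock: 3.15
tcp_pos: [0.63, 0.1355, 0.0801]
orientation: [1.0, 0.027, 0.004, -0.002]
force: [0.1, 0.6, -0.2]
opening: -0.0
```

```bash
python3 m.py 80 124 35; python3 - <<'E'
from h import *
for c,x,y in(("scene",270,150),("top",200,130)):
    im=cams.get_image(c); cv2.imwrite(f"pics/a_{c}.png",cv2.resize(im["frame"][y:y+150,x:x+180],None,fx=4,fy=4,interpolation=cv2.INTER_CUBIC))
E
```

```text
t 3.15 jig mm [ 87.1 125.1  80.1] yaw rel jig 1.0 Fjig [ 0.08  0.64 -0.2 ] open -0.0 tilt [ 0.008  0.004 -1.   ]
world delta [-0.007  -0.0014 -0.0451] tool delta [-0.0075  0.0012  0.045 ]
```

View pics/a_scene.png

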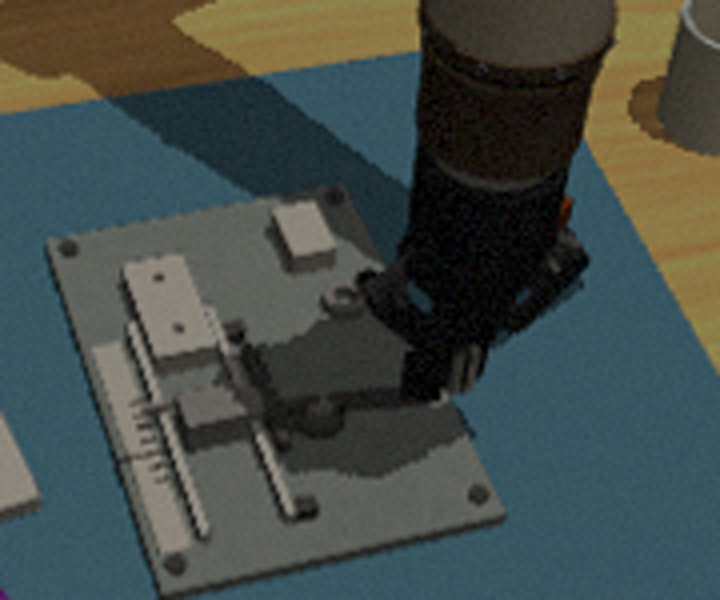

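View pics/a_top.png

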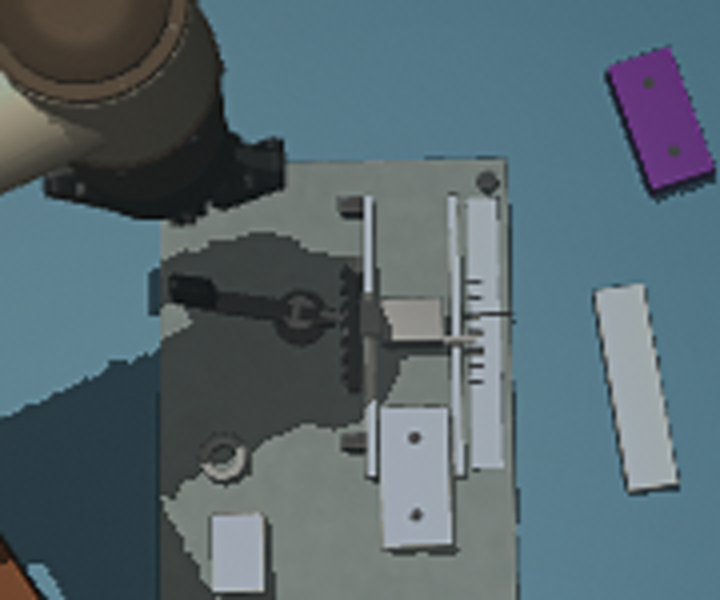

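Call:
arm_command([
  [0, [-0.003, 0.001, 0.023], -1],
  [0, [0, 0, 0.023], 0],
  [0, [-0.005, 0, 0], 0],
  [0, [-0.004, 0, 0], 0],
  [0, [0, 0, 0], 0],
])

```text
clock: 3.88
tcp_pos: [0.6316, 0.1394, 0.0542]
orientation: [0.999, 0.037, 0.023, -0.007]
force: [-0.4, -0.9, 0.5]
opening: -0.0002
```

```bash
python3 m.py 68 124 35
```

```text
t 3.88 jig mm [ 88.8 128.9  54.2] yaw rel jig 2.14 Fjig [-0.46 -0.89  0.48] open -0.0002 tilt [ 0.045  0.017 -0.999]
world delta [-0.0206 -0.0057 -0.0192] tool delta [-0.0218  0.0044  0.0181]
```

```bash
python3 - <<'E'
from h import *
s=arm.observe(); print(s["qpos"].round(3),s["dq"].round(3),s["effort"].round(1),s["torque"].round(2),s["force"].round(2))
E
```

```text
[ 0.469  0.565 -0.184  0.008 -0.775  1.169] [-0.    -0.018  0.021  0.009 -0.002 -0.003] [  0.  -43.8  14.8   3.3   0.1  -0. ] [ 0.    0.08 -0.01] [-0.43 -0.91  0.48]
```

```bash
python3 - <<'E'
from h import *
for c,x,y in(("scene",250,50),("top",140,80)):
    im=cams.get_image(c); cv2.imwrite(f"pics/b_{c}.png",cv2.resize(im["frame"][y:y+240,x:x+300],None,fx=2.5,fy=2.5,interpolation=cv2.INTER_CUBIC))
E
python3 m.py 68 124 35
```

```text
t 3.98 jig mm [ 89.1 128.9  53.9] yaw rel jig 2.14 Fjig [-1.07  0.08 -1.16] open -0.0003 tilt [ 0.045  0.017 -0.999]
world delta [-0.0209 -0.0057 -0.0189] tool delta [-0.0221  0.0044  0.0178]
```

View pics/b_scene.png

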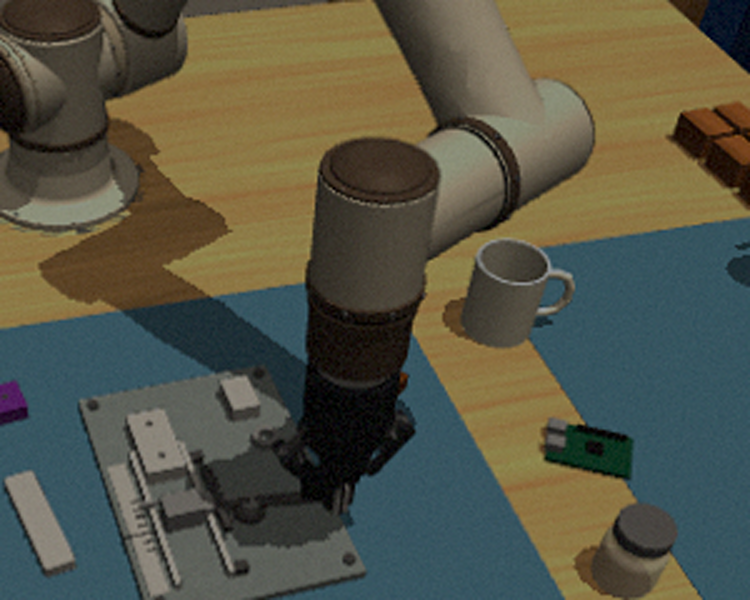

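View pics/b_top.png

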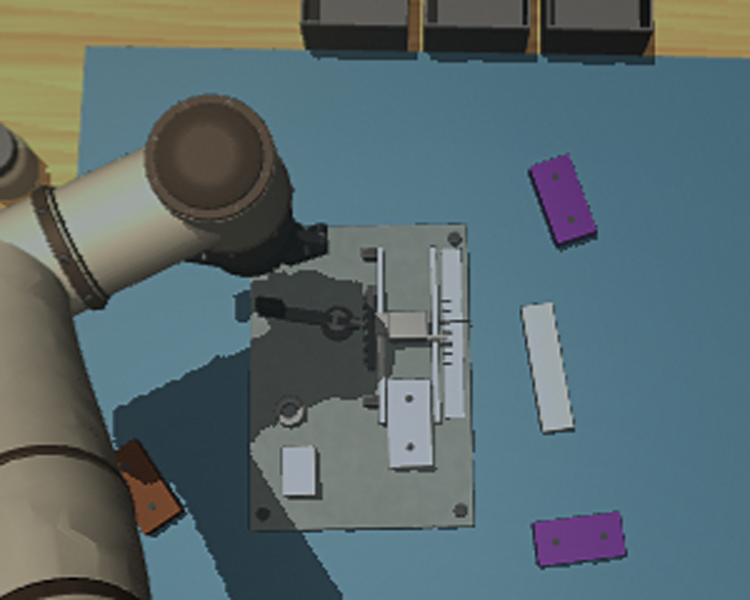

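Call:
arm_command([
  [0, [-0.01, 0, 0], 0],
])

```text
clock: 4.1
tcp_pos: [0.6223, 0.1388, 0.0538]
orientation: [0.999, 0.037, 0.023, -0.008]
force: [0.2, -1.1, -0.0]
opening: -0.0001
```

```bash
python3 m.py 68 124 35;python3 - <<'E'
from h import *
s=arm.observe(); print(s["qpos"].round(3),s["dq"].round(3),s["effort"].round(1),s["torque"].round(2),s["force"].round(2))
E
```

```text
t 4.1 jig mm [ 79.4 128.7  53.8] yaw rel jig 2.12 Fjig [ 0.17 -1.13 -0.04] open -0.0001 tilt [ 0.046  0.017 -0.999]
world delta [-0.0112 -0.0051 -0.0188] tool delta [-0.0125  0.0045  0.0182]
[ 0.476  0.552 -0.21   0.009 -0.76   1.162] [ 0.057 -0.126 -0.237  0.002  0.111 -0.058] [ -0.3 -42.8  15.5   3.3   0.    0. ] [-0.08  0.09 -0.03] [ 0.21 -1.12 -0.04]
```

Call:
arm_command([
  [0, [0, 0, -0.02], -2],
])

```text
clock: 4.22
tcp_pos: [0.619, 0.1377, 0.0723]
orientation: [0.998, 0.054, 0.021, -0.007]
force: [0.3, 1.3, -0.0]
opening: 0.0
```

```bash
python3 m.py 68 124 35
```

```text
t 4.22 jig mm [ 76.1 127.7  72.3] yaw rel jig 4.16 Fjig [ 0.3   1.27 -0.02] open 0.0 tilt [ 0.041  0.015 -0.999]
world delta [-0.0079 -0.004  -0.0373] tool delta [-0.0099  0.0035  0.0368]
```

Call:
arm_command([
  [0, [0, 0, 0], 0],
])

```text
clock: 4.35
tcp_pos: [0.6196, 0.1381, 0.0739]
orientation: [0.998, 0.054, 0.023, -0.007]
force: [0.7, -0.2, 0.2]
opening: 0.0001
```

```bash
python3 m.py 68 124 35
```

```text
t 4.35 jig mm [ 76.7 128.1  73.9] yaw rel jig 4.16 Fjig [ 0.65 -0.19  0.21] open 0.0001 tilt [ 0.044  0.017 -0.999]
world delta [-0.0085 -0.0044 -0.0389] tool delta [-0.0107  0.0039  0.0384]
```

Call:
arm_command([
  [0, [0, 0, 0], 0],
])

```text
clock: 4.47
tcp_pos: [0.6187, 0.1379, 0.0731]
orientation: [0.998, 0.054, 0.022, -0.007]
force: [0.2, -1.0, 0.1]
opening: 0.0001
```

```bash
python3 m.py 68 124 35
```

```text
t 4.47 jig mm [ 75.8 127.9  73.1] yaw rel jig 4.11 Fjig [ 0.16 -0.96  0.1 ] open 0.0001 tilt [ 0.043  0.016 -0.999]
world delta [-0.0076 -0.0042 -0.0381] tool delta [-0.0097  0.0038  0.0377]
```

Call:
arm_command([
  [0, [0.004, 0.004, 0], 4],
])

```text
clock: 4.6
tcp_pos: [0.6224, 0.1344, 0.0725]
orientation: [1.0, 0.018, 0.021, -0.008]
force: [0.8, 0.0, -0.2]
opening: -0.0
```

```bash
python3 m.py 68 124 35
```

```text
t 4.6 jig mm [ 79.4 124.3  72.5] yaw rel jig -0.0 Fjig [ 0.77 -0.01 -0.16] open -0.0 tilt [ 0.042  0.016 -0.999]
world delta [-0.0114 -0.0007 -0.0375] tool delta [-0.013   0.0008  0.037 ]
```

Call:
arm_command([
  [0, [0, 0, 0.02], 0],
])

```text
clock: 4.72
tcp_pos: [0.6243, 0.1349, 0.0531]
orientation: [1.0, 0.018, 0.022, -0.008]
force: [0.6, -0.6, -0.4]
opening: 0.0002
```

```bash
python3 m.py 68 124 35
```

```text
t 4.72 jig mm [ 81.3 124.7  53.1] yaw rel jig -0.07 Fjig [ 0.56 -0.6  -0.37] open 0.0002 tilt [ 0.044  0.017 -0.999]
world delta [-0.0132 -0.0012 -0.0181] tool delta [-0.014   0.001   0.0174]
```

Call:
arm_command([
  [0, [0, 0, 0], 0],
])

```text
clock: 4.85
tcp_pos: [0.6226, 0.1342, 0.0506]
orientation: [1.0, 0.017, 0.02, -0.007]
force: [0.2, -0.7, -0.3]
opening: -0.0002
```

```bash
python3 m.py 68 124 35
```

```text
t 4.85 jig mm [ 79.5 124.1  50.6] yaw rel jig -0.11 Fjig [ 0.16 -0.72 -0.32] open -0.0002 tilt [ 0.039  0.015 -0.999]
world delta [-0.0115 -0.0005 -0.0156] tool delta [-0.0121  0.0003  0.0151]
```

Call:
arm_command([
  [0, [-0.001, 0, 0.015], 0],
])

```text
clock: 4.97
tcp_pos: [0.6234, 0.1349, 0.0364]
orientation: [1.0, 0.017, 0.021, -0.008]
force: [1.0, -0.1, -0.1]
opening: 0.0002
```

```bash
python3 m.py 68 124 35
```

```text
t 4.97 jig mm [ 80.4 124.7  36.4] yaw rel jig -0.09 Fjig [ 0.97 -0.18 -0.06] open 0.0002 tilt [ 0.043  0.016 -0.999]
world delta [-0.0124 -0.0012 -0.0014] tool delta [-0.0124  0.0007  0.0009]
```

Call:
arm_command([
  [0, [-0.004, 0, 0], 0],
])

```text
clock: 5.1
tcp_pos: [0.6182, 0.1342, 0.0344]
orientation: [1.0, 0.017, 0.02, -0.007]
force: [0.9, -0.1, -0.3]
opening: 0.0002
```

```bash
python3 m.py 68 124 35
```

```text
t 5.1 jig mm [ 75.1 124.3  34.4] yaw rel jig -0.12 Fjig [ 0.85 -0.13 -0.26] open 0.0002 tilt [ 0.039  0.015 -0.999]
world delta [-0.0071 -0.0005  0.0006] tool delta [-0.0071  0.0003 -0.0009]
```

Call:
arm_command([
  [0, [-0.003, 0, 0], 0],
])

```text
clock: 5.22
tcp_pos: [0.6151, 0.1342, 0.0345]
orientation: [1.0, 0.017, 0.02, -0.007]
force: [0.8, 0.9, 0.2]
opening: 0.0004
```

```bash
python3 m.py 68 124 35
```

```text
t 5.22 jig mm [ 72.1 124.4  34.5] yaw rel jig -0.11 Fjig [0.8  0.85 0.18] open 0.0004 tilt [ 0.04   0.015 -0.999]
world delta [-0.004  -0.0005  0.0005] tool delta [-0.004   0.0004 -0.0007]
```

Call:
arm_command([
  [0, [-0.003, 0, 0], 0],
])

```text
clock: 5.35
tcp_pos: [0.6119, 0.1342, 0.0347]
orientation: [1.0, 0.017, 0.02, -0.007]
force: [0.9, -1.0, -0.4]
opening: 0.0
```

```bash
python3 m.py
```

```text
t 5.35 jig mm [ 68.9 124.5  34.7] yaw rel jig -0.1 Fjig [ 0.91 -1.06 -0.36] open 0.0 tilt [ 0.04   0.015 -0.999]
```

Call:
arm_command([
  [0, [-0.002, 0, 0], 0],
])

```text
clock: 5.48
tcp_pos: [0.6102, 0.1344, 0.0351]
orientation: [1.0, 0.017, 0.021, -0.007]
force: [1.0, 0.4, -0.4]
opening: -0.0004
```

```bash
python3 m.py
```

```text
t 5.47 jig mm [ 67.2 124.7  35.1] yaw rel jig -0.08 Fjig [ 1.04  0.36 -0.41] open -0.0004 tilt [ 0.042  0.016 -0.999]
```

Call:
arm_command([
  [0, [-0.002, 0, 0], 0],
])

```text
clock: 5.6
tcp_pos: [0.6086, 0.1345, 0.0355]
orientation: [1.0, 0.017, 0.022, -0.008]
force: [2.0, 0.0, -0.9]
opening: -0.0001
```

```bash
python3 m.py
```

```text
t 5.6 jig mm [ 65.6 124.9  35.5] yaw rel jig -0.08 Fjig [ 2.05 -0.05 -0.9 ] open -0.0001 tilt [ 0.043  0.016 -0.999]
```

Call:
arm_command([
  [0, [-0.002, 0, 0], 0],
])

```text
clock: 5.72
tcp_pos: [0.6069, 0.1346, 0.0357]
orientation: [1.0, 0.017, 0.022, -0.008]
force: [1.5, 0.6, -1.2]
opening: -0.0002
```

```bash
python3 m.py;python3 - <<'E'
from h import *
for c,x,y in(("scene",270,150),):
    im=cams.get_image(c); cv2.imwrite(f"pics/c_{c}.png",cv2.resize(im["frame"][y:y+150,x:x+180],None,fx=4,fy=4,interpolation=cv2.INTER_CUBIC))
E
```

```text
t 5.72 jig mm [ 63.9 125.1  35.7] yaw rel jig -0.08 Fjig [ 1.5   0.51 -1.18] open -0.0002 tilt [ 0.044  0.017 -0.999]
```

View pics/c_scene.png

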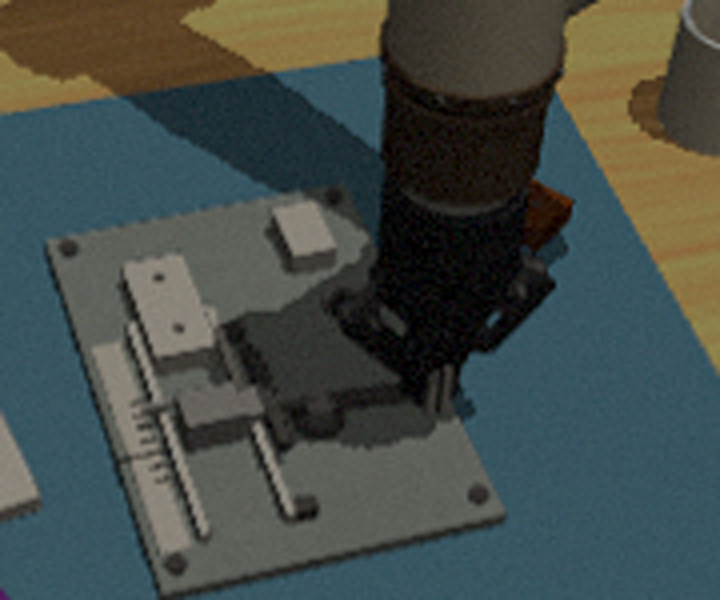

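Call:
arm_command([
  [0, [-0.002, 0, 0.0005], 0],
])

```text
clock: 5.9
tcp_pos: [0.6052, 0.1348, 0.0355]
orientation: [1.0, 0.018, 0.023, -0.008]
force: [0.7, 0.3, 0.8]
opening: -0.0001
```

```bash
python3 m.py
```

```text
t 5.9 jig mm [ 62.2 125.4  35.5] yaw rel jig -0.06 Fjig [0.75 0.25 0.83] open -0.0001 tilt [ 0.045  0.017 -0.999]
```

Call:
arm_command([
  [0, [-0.002, 0, 0.0005], 0],
])

```text
clock: 6.02
tcp_pos: [0.6038, 0.135, 0.0354]
orientation: [1.0, 0.018, 0.024, -0.008]
force: [2.0, 0.6, 2.1]
opening: -0.0001
```

```bash
python3 m.py
```

```text
t 6.03 jig mm [ 60.9 125.6  35.4] yaw rel jig -0.05 Fjig [2.   0.56 2.14] open -0.0001 tilt [ 0.047  0.018 -0.999]
```

Call:
arm_command([
  [0, [-0.002, 0, 0.0005], 0],
])

```text
clock: 6.15
tcp_pos: [0.6027, 0.1352, 0.0354]
orientation: [0.999, 0.018, 0.025, -0.009]
force: [2.9, -0.6, 2.0]
opening: 0.0
```

```bash
python3 m.py
```

```text
t 6.15 jig mm [ 59.8 125.8  35.4] yaw rel jig -0.02 Fjig [ 2.9  -0.71  2.  ] open 0.0 tilt [ 0.049  0.018 -0.999]
```

Call:
arm_command([
  [0, [-0.002, 0, 0.0005], 0],
])

```text
clock: 6.28
tcp_pos: [0.6017, 0.1353, 0.0354]
orientation: [0.999, 0.018, 0.026, -0.009]
force: [4.0, -0.0, 1.5]
opening: 0.0001
```

```bash
python3 m.py
```

```text
t 6.28 jig mm [ 58.7 125.9  35.4] yaw rel jig -0.0 Fjig [ 3.95 -0.19  1.53] open 0.0001 tilt [ 0.052  0.019 -0.998]
```

Call:
arm_command([
  [0, [-0.003, 0.0005, 0], 0],
])

```text
clock: 6.4
tcp_pos: [0.5999, 0.1353, 0.0356]
orientation: [0.999, 0.018, 0.027, -0.01]
force: [4.9, 1.4, -0.8]
opening: -0.0002
```

```bash
python3 m.py
```

```text
t 6.4 jig mm [ 56.9 126.   35.6] yaw rel jig 0.01 Fjig [ 4.9   1.26 -0.82] open -0.0002 tilt [ 0.055  0.02  -0.998]
```

Call:
arm_command([
  [0, [-0.003, 0.0005, 0], 0],
])

```text
clock: 6.52
tcp_pos: [0.5982, 0.1354, 0.0357]
orientation: [0.999, 0.018, 0.029, -0.01]
force: [5.8, 1.0, -1.2]
opening: 0.0001
```

```bash
python3 m.py
```

```text
t 6.53 jig mm [ 55.3 126.2  35.7] yaw rel jig 0.02 Fjig [ 5.81  0.76 -1.24] open 0.0001 tilt [ 0.058  0.022 -0.998]
```

Call:
arm_command([
  [0, [-0.003, 0.0005, 0], 0],
])

```text
clock: 6.65
tcp_pos: [0.5966, 0.1355, 0.0357]
orientation: [0.999, 0.019, 0.031, -0.011]
force: [6.4, 0.7, -1.5]
opening: 0.0005
```

```bash
python3 m.py
```

```text
t 6.65 jig mm [ 53.7 126.3  35.7] yaw rel jig 0.05 Fjig [ 6.41  0.47 -1.47] open 0.0005 tilt [ 0.061  0.023 -0.998]
```

Call:
arm_command([
  [0, [-0.0025, 0.001, 0], 0],
])

```text
clock: 6.78
tcp_pos: [0.5952, 0.1353, 0.0357]
orientation: [0.999, 0.019, 0.032, -0.012]
force: [3.6, 3.5, 0.8]
opening: 0.0001
```

```bash
python3 m.py
```

```text
t 6.78 jig mm [ 52.3 126.2  35.7] yaw rel jig 0.07 Fjig [3.76 3.39 0.76] open 0.0001 tilt [ 0.064  0.025 -0.998]
```

Call:
arm_command([
  [0, [-0.0025, 0.001, 0], 0],
])

```text
clock: 6.9
tcp_pos: [0.5932, 0.1351, 0.0356]
orientation: [0.999, 0.019, 0.033, -0.013]
force: [2.3, 2.3, 1.0]
opening: -0.0
```

```bash
python3 m.py
```

```text
t 6.9 jig mm [ 50.2 126.   35.6] yaw rel jig 0.08 Fjig [2.39 2.22 0.97] open -0.0 tilt [ 0.066  0.026 -0.997]
```

Call:
arm_command([
  [0, [-0.0025, 0.001, 0], 0],
])

```text
clock: 7.02
tcp_pos: [0.5924, 0.135, 0.0358]
orientation: [0.999, 0.019, 0.035, -0.013]
force: [9.1, 1.9, -4.1]
opening: -0.0001
```

```bash
python3 m.py; cat > look.py <<'E'
from h import *
import sys
n=sys.argv[1]; o=[]
for c,x,y in(("scene",285,200),("top",275,175)):
    im=cams.get_image(c); o.append(cv2.resize(im["frame"][y:y+80,x:x+60],None,fx=6.5,fy=6.5,interpolation=cv2.INTER_CUBIC))
cv2.imwrite(f"pics/{n}.png",np.hstack(o))
E
python3 look.py d1
```

```text
t 7.03 jig mm [ 49.4 126.   35.8] yaw rel jig 0.13 Fjig [ 9.19  1.61 -4.12] open -0.0001 tilt [ 0.07   0.028 -0.997]
```

View pics/d1.png

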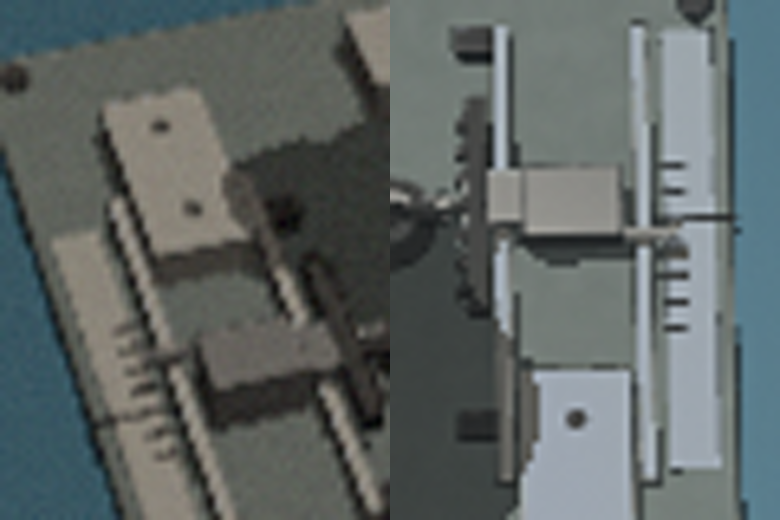

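Call:
arm_command([
  [0, [0.008, 0.0005, 0], 0],
  [0, [0.01, 0, 0], 0],
  [0, [0.008, 0, 0], 0],
  [0, [0, 0, 0], 0],
])

```text
clock: 7.62
tcp_pos: [0.6151, 0.1329, 0.0349]
orientation: [0.999, 0.018, 0.029, -0.011]
force: [-0.4, -1.5, -0.3]
opening: 0.0001
```

```bash
python3 m.py 70 124 35; python3 look.py d2; python3 - <<'E'
from h import *
im=cams.get_image("top");print([r for r in [(np.round(q["centre"],1),q["conf"]) for q in cams.pinpoint("top","lever_pad")]])
cv2.imwrite("pics/d2t.png",cv2.resize(im["frame"][150:310,220:350],None,fx=3.7,fy=3.7))
E
```

```text
t 7.62 jig mm [ 72.  123.1  34.9] yaw rel jig 0.01 Fjig [-0.48 -1.47 -0.31] open 0.0001 tilt [ 0.058  0.024 -0.998]
world delta [-0.002   0.0009  0.0001] tool delta [-0.002  -0.0009 -0.0002]
[(array([250.2, 205.7]), 0.66)]
```

View pics/d2.png

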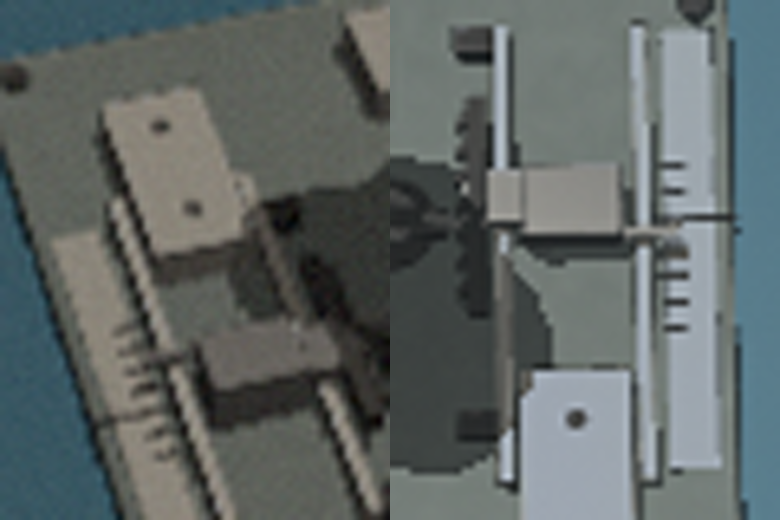

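View pics/d2t.png

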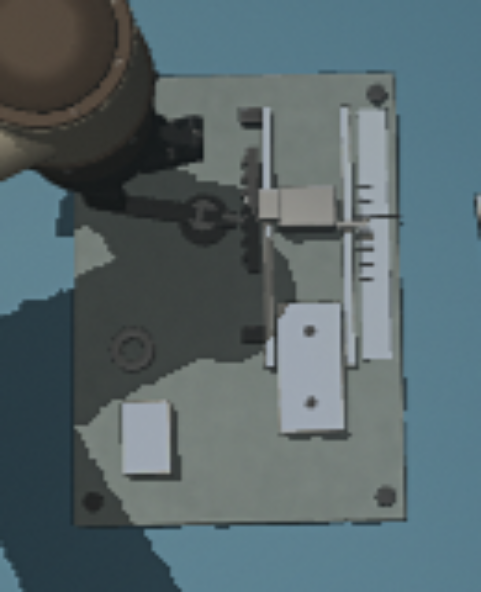

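Call:
arm_command([
  [0, [-0.003, 0, 0], 0],
  [0, [-0.003, 0, 0], 0],
  [0, [-0.002, 0, 0], 0],
  [0, [-0.002, 0, 0], 0],
  [0, [-0.002, 0, 0], 0],
  [0, [-0.002, 0, 0], 0],
])

```text
clock: 8.57
tcp_pos: [0.602, 0.134, 0.0355]
orientation: [0.999, 0.019, 0.033, -0.013]
force: [3.7, 0.9, -1.8]
opening: -0.0001
```

```bash
python3 m.py
```

```text
t 8.57 jig mm [ 59.  124.6  35.5] yaw rel jig 0.12 Fjig [ 3.76  0.77 -1.84] open -0.0001 tilt [ 0.065  0.026 -0.998]
```

Call:
arm_command([
  [0, [-0.003, 0.0005, 0], 0],
  [0, [-0.003, 0.0005, 0], 0],
])

```text
clock: 8.82
tcp_pos: [0.5989, 0.1341, 0.0358]
orientation: [0.999, 0.02, 0.036, -0.014]
force: [6.7, 1.4, -3.6]
opening: -0.0002
```

```bash
python3 m.py
```

```text
t 8.82 jig mm [ 55.9 124.9  35.8] yaw rel jig 0.16 Fjig [ 6.71  1.19 -3.65] open -0.0002 tilt [ 0.072  0.029 -0.997]
```

Call:
arm_command([
  [0, [-0.003, 0.0005, 0], 0],
])

```text
clock: 8.95
tcp_pos: [0.5976, 0.1342, 0.0359]
orientation: [0.999, 0.02, 0.038, -0.015]
force: [6.7, 0.9, -3.2]
opening: 0.0001
```

```bash
python3 m.py
```

```text
t 8.95 jig mm [ 54.6 125.   35.9] yaw rel jig 0.19 Fjig [ 6.74  0.63 -3.23] open 0.0001 tilt [ 0.076  0.031 -0.997]
```

Call:
arm_command([
  [0, [-0.0025, 0.0005, 0], 0],
])

```text
clock: 9.07
tcp_pos: [0.5962, 0.1342, 0.0359]
orientation: [0.999, 0.02, 0.04, -0.015]
force: [4.4, 0.8, -3.0]
opening: -0.0001
```

```bash
python3 m.py
```

```text
t 9.07 jig mm [ 53.2 125.   35.9] yaw rel jig 0.21 Fjig [ 4.47  0.64 -2.98] open -0.0001 tilt [ 0.079  0.032 -0.996]
```

Call:
arm_command([
  [0, [-0.0025, 0.0005, 0], 0],
])

```text
clock: 9.2
tcp_pos: [0.5944, 0.134, 0.0358]
orientation: [0.999, 0.02, 0.041, -0.016]
force: [2.3, 2.2, -1.0]
opening: -0.0001
```

```bash
python3 m.py
```

```text
t 9.2 jig mm [ 51.3 124.9  35.8] yaw rel jig 0.22 Fjig [ 2.36  2.1  -1.01] open -0.0001 tilt [ 0.081  0.033 -0.996]
```

Call:
arm_command([
  [0, [-0.0015, 0, 0], 0],
])

```text
clock: 9.32
tcp_pos: [0.5931, 0.1342, 0.0359]
orientation: [0.999, 0.021, 0.041, -0.016]
force: [5.1, 0.5, -2.7]
opening: -0.0006
```

```bash
python3 m.py; python3 look.py e1
```

```text
t 9.32 jig mm [ 50.1 125.1  35.9] yaw rel jig 0.24 Fjig [ 5.1   0.36 -2.68] open -0.0006 tilt [ 0.082  0.033 -0.996]
```

View pics/e1.png

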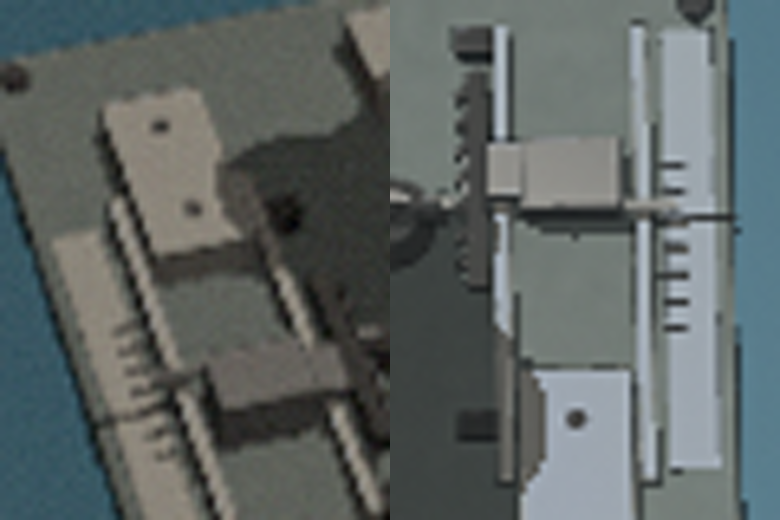

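Call:
arm_command([
  [0, [0.008, 0, 0], 0],
  [0, [0.01, 0, 0], 0],
  [0, [0.01, 0, 0], 0],
  [0, [0, 0, 0], 0],
])

```text
clock: 9.93
tcp_pos: [0.6195, 0.1332, 0.0369]
orientation: [0.999, 0.02, 0.037, -0.014]
force: [-0.1, -0.3, -0.4]
opening: -0.0004
```

```bash
python3 m.py 80 124 100; python3 look.py e2
```

```text
t 9.93 jig mm [ 76.4 123.2  36.9] yaw rel jig 0.15 Fjig [-0.1  -0.28 -0.43] open -0.0004 tilt [ 0.073  0.029 -0.997]
world delta [0.0036 0.0009 0.0631] tool delta [ 0.0083 -0.0025 -0.0626]
```

View pics/e2.png

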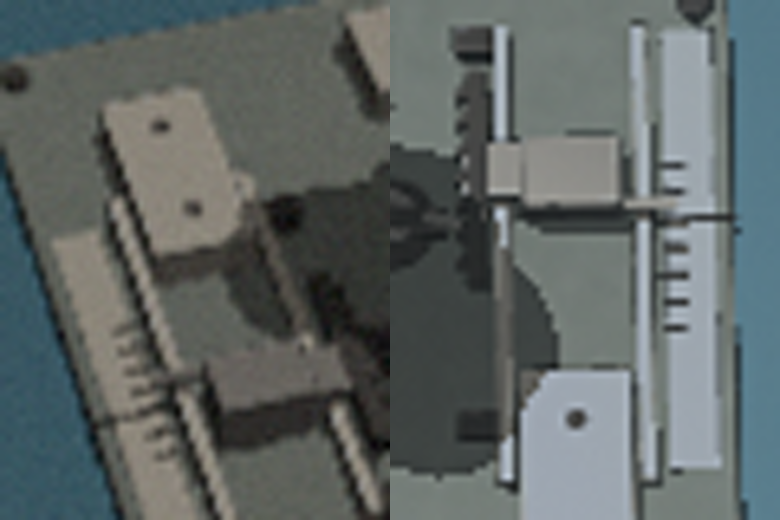

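```bash
python3 - <<'E'
from h import *
p=np.load("jig.npy")
im=cams.get_image("top")
for px in [(275+265/6.5,175+210/6.5),(275+180/6.5,175+204/6.5)]:
  for z in(.024,.03,.038):
    d=toplane(im,px,z)[:2]-p[:2]; print(z,(np.array([[np.cos(p[2]),np.sin(p[2])],[-np.sin(p[2]),np.cos(p[2])]])@d*1e3).round(1))
E
```

```text
0.024 [ 39.6 -30. ]
0.03 [ 38.4 -29.9]
0.038 [ 36.8 -29.7]
0.024 [42.3  0.2]
0.03 [41.1  0.2]
0.038 [39.5  0.1]
```

Call:
arm_command([
  [0, [0.004, -0.0005, -0.03], 0],
  [0, [0.004, -0.0005, -0.03], 0],
  [0, [0.003, -0.0005, -0.03], 0],
  [0, [0, 0, 0], 0],
])

```text
clock: 10.58
tcp_pos: [0.6207, 0.1321, 0.1288]
orientation: [0.999, 0.02, 0.034, -0.013]
force: [0.6, -0.1, -0.5]
opening: -0.0
```

```bash
python3 m.py -125 0 110
```

```text
t 10.57 jig mm [ 77.6 122.  128.8] yaw rel jig 0.21 Fjig [ 0.57 -0.09 -0.46] open -0.0 tilt [ 0.067  0.028 -0.997]
world delta [-0.1981 -0.1292 -0.0188] tool delta [-0.2038  0.1214  0.0018]
```

Call:
arm_command([
  [0, [-0.041, 0.0245, 0], 0],
  [0, [-0.041, 0.0245, 0], 0],
  [0, [-0.041, 0.0245, 0], 0],
  [0, [-0.041, 0.0245, 0], 0],
  [0, [-0.035, 0.02, 0], 0],
  [0, [0, 0, 0], 0],
  [0, [0, 0, 0], 0],
])

```text
clock: 11.45
tcp_pos: [0.4147, 0.0015, 0.1062]
orientation: [0.999, 0.02, 0.028, -0.012]
force: [0.7, -0.1, -0.6]
opening: -0.0
```

```bash
python3 m.py -125 0 60
```

```text
t 11.45 jig mm [-132.9   -1.   106.2] yaw rel jig 0.18 Fjig [ 0.74 -0.09 -0.55] open -0.0 tilt [ 0.056  0.025 -0.998]
world delta [ 0.0079  0.0013 -0.0462] tool delta [0.0053 0.0001 0.0466]
```

Call:
arm_command([
  [0, [0.003, 0, 0.03], 0],
  [0, [0, 0, 0.025], 0],
  [0, [0, 0, 0.015], 0],
  [0, [0, 0, 0], 0],
])

```text
clock: 11.95
tcp_pos: [0.4262, 0.006, 0.0343]
orientation: [0.999, 0.021, 0.03, -0.012]
force: [-0.9, -0.1, 0.4]
opening: 0.0001
```

```bash
python3 m.py -120 0 20; python3 - <<'E'
from h import *
for c,x,y in(("scene",250,150),):
    im=cams.get_image(c); cv2.imwrite(f"pics/g_{c}.png",cv2.resize(im["frame"][y:y+150,x:x+180],None,fx=4,fy=4,interpolation=cv2.INTER_CUBIC))
E
```

```text
t 11.95 jig mm [-121.3    3.    34.3] yaw rel jig 0.31 Fjig [-0.88 -0.02  0.39] open 0.0001 tilt [ 0.059  0.026 -0.998]
world delta [ 0.0014 -0.003  -0.0143] tool delta [0.0004 0.0034 0.0143]
```

View pics/g_scene.png

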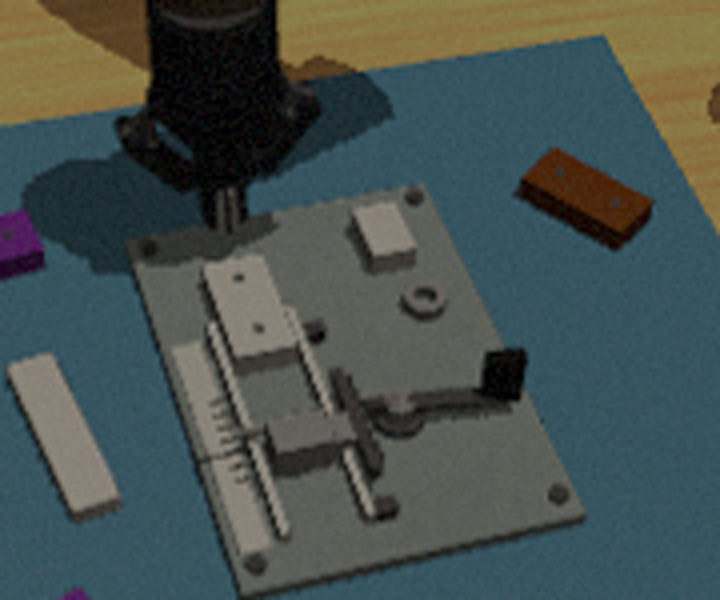

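Call:
arm_command([
  [0, [-0.001, 0.003, 0.012], 0],
  [0, [0, 0, 0], 0],
])

```text
clock: 12.25
tcp_pos: [0.4277, 0.0039, 0.0229]
orientation: [0.999, 0.021, 0.032, -0.013]
force: [0.7, 0.5, 0.3]
opening: -0.0002
```

```bash
python3 m.py -112 0 20
```

```text
t 12.25 jig mm [-119.9    0.9   22.9] yaw rel jig 0.35 Fjig [0.68 0.46 0.28] open -0.0002 tilt [ 0.063  0.027 -0.998]
world delta [ 0.0079 -0.0006 -0.0029] tool delta [0.0077 0.001  0.0034]
```

Call:
arm_command([
  [0, [0.004, 0, 0], 0],
])

```text
clock: 12.38
tcp_pos: [0.4318, 0.004, 0.0234]
orientation: [0.999, 0.021, 0.032, -0.013]
force: [-0.4, 1.0, 0.9]
opening: 0.0003
```

```bash
python3 m.py -110 0 20
```

```text
t 12.38 jig mm [-115.7    0.9   23.4] yaw rel jig 0.35 Fjig [-0.35  1.03  0.93] open 0.0003 tilt [ 0.063  0.028 -0.998]
world delta [ 0.0058 -0.0007 -0.0034] tool delta [0.0055 0.001  0.0037]
```

Call:
arm_command([
  [0, [0.003, 0.0005, 0.0015], 0],
  [0, [0.003, 0, 0.0015], 0],
  [0, [0.003, 0, 0.001], 0],
])

```text
clock: 12.75
tcp_pos: [0.442, 0.0041, 0.0205]
orientation: [0.999, 0.021, 0.032, -0.013]
force: [-0.9, -0.4, 0.6]
opening: -0.0001
```

```bash
python3 m.py -60 0 21
```

```text
t 12.75 jig mm [-105.5    0.5   20.5] yaw rel jig 0.34 Fjig [-0.92 -0.35  0.59] open -0.0001 tilt [ 0.064  0.028 -0.998]
world delta [0.0455 0.0011 0.0005] tool delta [0.0455 0.0009 0.0025]
```

Call:
arm_command([
  [0, [0.003, 0, 0.0005], 0],
  [0, [0.003, 0, 0], 0],
  [0, [0.003, 0, 0], 0],
])

```text
clock: 13.12
tcp_pos: [0.4505, 0.0041, 0.0202]
orientation: [0.999, 0.021, 0.031, -0.013]
force: [-0.8, -0.3, -0.8]
opening: 0.0
```

```bash
python3 m.py -60 0 21
```

```text
t 13.12 jig mm [-97.1   0.2  20.2] yaw rel jig 0.31 Fjig [-0.82 -0.24 -0.77] open 0.0 tilt [ 0.062  0.027 -0.998]
world delta [0.0371 0.0011 0.0008] tool delta [0.0371 0.0004 0.0015]
```

Call:
arm_command([
  [0, [0.003, 0, 0], 0],
  [0, [0.003, 0, 0], 0],
  [0, [0.003, 0, 0], 0],
  [0, [0.003, 0, 0], 0],
  [0, [0.003, 0, 0], 0],
  [0, [0.003, 0, 0], 0],
])

```text
clock: 13.88
tcp_pos: [0.4698, 0.0049, 0.0212]
orientation: [0.999, 0.021, 0.031, -0.013]
force: [-0.7, 0.2, -0.6]
opening: 0.0002
```

```bash
python3 m.py -60 0 21;  python3 - <<'E'
from h import *
for c,x,y in(("scene",250,150),):
    im=cams.get_image(c); cv2.imwrite(f"pics/i_{c}.png",cv2.resize(im["frame"][y:y+150,x:x+180],None,fx=4,fy=4,interpolation=cv2.INTER_CUBIC))
E
```

```text
t 13.88 jig mm [-77.8   0.4  21.2] yaw rel jig 0.31 Fjig [-0.71  0.18 -0.64] open 0.0002 tilt [ 0.062  0.027 -0.998]
world delta [ 0.0178  0.0003 -0.0002] tool delta [0.0177 0.0005 0.0014]
```

View pics/i_scene.png

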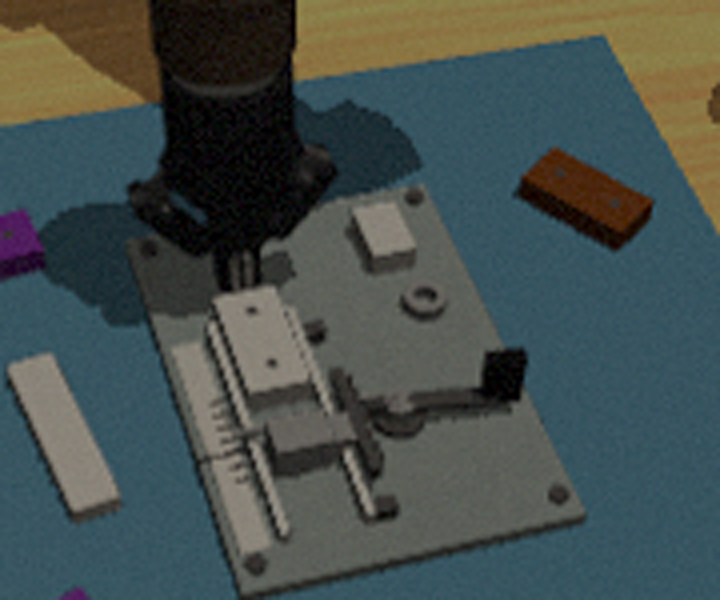

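Call:
arm_command([
  [0, [0.003, 0, 0.0002], 0],
  [0, [0.003, 0, 0.0002], 0],
  [0, [0.003, 0, 0.0002], 0],
  [0, [0.003, 0, 0.0002], 0],
  [0, [0.003, 0, 0.0002], 0],
  [0, [0.002, 0, 0.0002], 0],
])

```text
clock: 14.68
tcp_pos: [0.488, 0.0056, 0.0213]
orientation: [0.999, 0.021, 0.031, -0.013]
force: [-1.9, 0.0, 2.3]
opening: 0.0001
```

```bash
python3 m.py -60 0 21;  python3 look.py j1
```

```text
t 14.68 jig mm [-59.6   0.4  21.3] yaw rel jig 0.32 Fjig [-1.9   0.08  2.29] open 0.0001 tilt [ 0.061  0.027 -0.998]
world delta [-0.0004 -0.0004 -0.0003] tool delta [-0.0005  0.0004  0.0002]
```

View pics/j1.png

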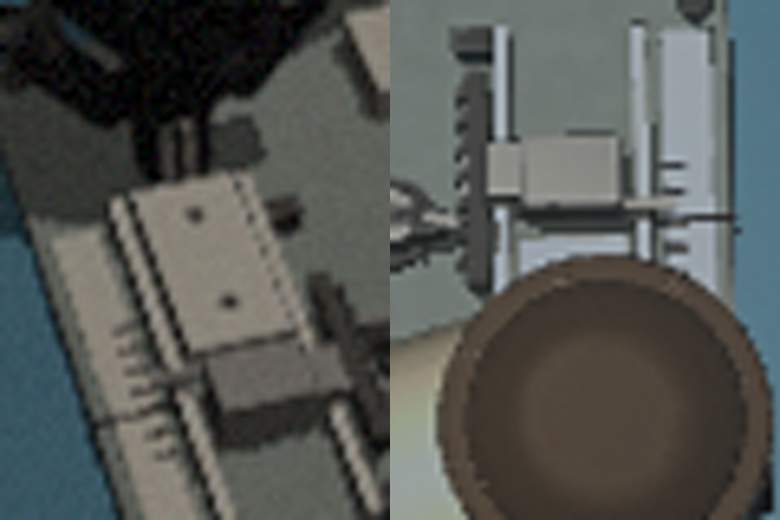

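Call:
arm_command([
  [0, [0.0015, 0, 0], 0],
  [0, [0.0015, 0, 0], 0],
])

```text
clock: 15.02
tcp_pos: [0.4913, 0.0058, 0.0214]
orientation: [0.999, 0.021, 0.031, -0.013]
force: [-0.7, 0.3, -0.0]
opening: -0.0003
```

```bash
python3 m.py
```

```text
t 15.03 jig mm [-56.3   0.5  21.4] yaw rel jig 0.32 Fjig [-0.66  0.28 -0.03] open -0.0003 tilt [ 0.062  0.027 -0.998]
```

Call:
arm_command([
  [0, [0.001, 0, 0], 0],
  [0, [0.001, 0, 0], 0],
])

```text
clock: 15.28
tcp_pos: [0.4935, 0.006, 0.0214]
orientation: [0.999, 0.021, 0.031, -0.013]
force: [-0.6, 0.5, -0.6]
opening: 0.0003
```

```bash
python3 m.py
```

```text
t 15.28 jig mm [-54.1   0.6  21.4] yaw rel jig 0.32 Fjig [-0.54  0.48 -0.64] open 0.0003 tilt [ 0.062  0.027 -0.998]
```

Call:
arm_command([
  [0, [0.001, 0, 0], 0],
])

```text
clock: 15.4
tcp_pos: [0.4946, 0.006, 0.0215]
orientation: [0.999, 0.021, 0.031, -0.013]
force: [-1.0, -1.4, -0.0]
opening: 0.0004
```

```bash
python3 m.py; python3 look.py j2
```

```text
t 15.4 jig mm [-53.    0.6  21.5] yaw rel jig 0.32 Fjig [-1.09 -1.36 -0.04] open 0.0004 tilt [ 0.062  0.027 -0.998]
```

View pics/j2.png

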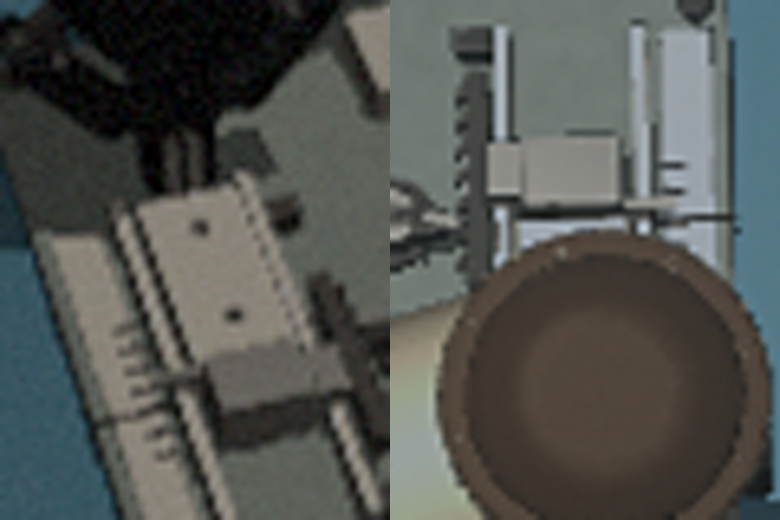

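Call:
arm_command([
  [0, [0.0008, 0, 0], 0],
])

```text
clock: 15.62
tcp_pos: [0.4955, 0.006, 0.0216]
orientation: [0.999, 0.021, 0.031, -0.013]
force: [-0.8, -0.6, 0.2]
opening: -0.0002
```

```bash
python3 m.py
```

```text
t 15.62 jig mm [-52.1   0.6  21.6] yaw rel jig 0.32 Fjig [-0.85 -0.59  0.17] open -0.0002 tilt [ 0.062  0.027 -0.998]
```

Call:
arm_command([
  [0, [0.0008, 0, 0], 0],
])

```text
clock: 15.75
tcp_pos: [0.4963, 0.0061, 0.0216]
orientation: [0.999, 0.021, 0.031, -0.013]
force: [-1.3, 0.6, -0.5]
opening: -0.0002
```

```bash
python3 m.py
```

```text
t 15.75 jig mm [-51.2   0.6  21.6] yaw rel jig 0.32 Fjig [-1.3   0.6  -0.54] open -0.0002 tilt [ 0.062  0.027 -0.998]
```

Call:
arm_command([
  [0, [0.0008, 0, 0], 0],
])

```text
clock: 15.88
tcp_pos: [0.4969, 0.0061, 0.0216]
orientation: [0.999, 0.021, 0.031, -0.013]
force: [-2.0, 0.5, -0.4]
opening: 0.0004
```

```bash
python3 m.py
```

```text
t 15.88 jig mm [-50.7   0.6  21.6] yaw rel jig 0.32 Fjig [-1.97  0.57 -0.45] open 0.0004 tilt [ 0.062  0.027 -0.998]
```

Call:
arm_command([
  [0, [0.0008, 0, 0], 0],
])

```text
clock: 16.0
tcp_pos: [0.497, 0.006, 0.0216]
orientation: [0.999, 0.021, 0.03, -0.013]
force: [-4.3, 0.7, 2.8]
opening: 0.0001
```

```bash
python3 m.py
```

```text
t 16.0 jig mm [-50.5   0.5  21.6] yaw rel jig 0.3 Fjig [-4.25  0.82  2.79] open 0.0001 tilt [ 0.06   0.027 -0.998]
```

Call:
arm_command([
  [0, [0.0008, 0, 0], 0],
])

```text
clock: 16.12
tcp_pos: [0.4971, 0.0059, 0.0216]
orientation: [0.999, 0.021, 0.03, -0.013]
force: [-3.8, 1.1, 2.2]
opening: 0.0001
```

```bash
python3 m.py
```

```text
t 16.12 jig mm [-50.5   0.4  21.6] yaw rel jig 0.3 Fjig [-3.72  1.26  2.2 ] open 0.0001 tilt [ 0.059  0.027 -0.998]
```

Call:
arm_command([
  [0, [0.0011, 0, 0], 0],
])

```text
clock: 16.25
tcp_pos: [0.4972, 0.0058, 0.0215]
orientation: [0.999, 0.021, 0.028, -0.013]
force: [-5.1, 1.7, 3.3]
opening: 0.0002
```

```bash
python3 m.py
```

```text
t 16.25 jig mm [-50.4   0.2  21.5] yaw rel jig 0.29 Fjig [-5.07  1.91  3.3 ] open 0.0002 tilt [ 0.056  0.026 -0.998]
```

Call:
arm_command([
  [0, [0.0012, 0, 0], 0],
])

```text
clock: 16.38
tcp_pos: [0.4972, 0.0056, 0.0214]
orientation: [0.999, 0.021, 0.027, -0.012]
force: [-5.4, 2.0, 3.4]
opening: -0.0001
```

```bash
python3 m.py; python3 look.py k1
```

```text
t 16.38 jig mm [-50.3   0.1  21.4] yaw rel jig 0.27 Fjig [-5.28  2.2   3.42] open -0.0001 tilt [ 0.054  0.026 -0.998]
```

View pics/k1.png

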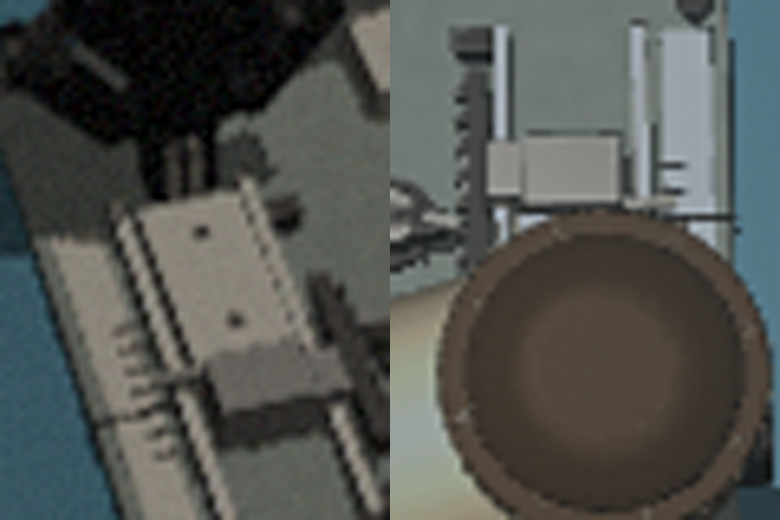

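Call:
arm_command([
  [0, [0.0013, 0, 0], 0],
])

```text
clock: 16.6
tcp_pos: [0.4973, 0.0054, 0.0213]
orientation: [0.999, 0.02, 0.026, -0.012]
force: [-5.6, 1.0, 3.9]
opening: 0.0
```

```bash
python3 m.py
```

```text
t 16.6 jig mm [-50.3  -0.1  21.3] yaw rel jig 0.25 Fjig [-5.54  1.21  3.89] open 0.0 tilt [ 0.051  0.025 -0.998]
```

Call:
arm_command([
  [0, [-0.003, 0, 0], 0],
  [0, [-0.008, 0, 0], 0],
  [0, [-0.015, 0, -0.01], 0],
  [0, [-0.02, 0, -0.03], 0],
  [0, [-0.01, 0, -0.05], 0],
  [0, [-0.03, 0, -0.05], 0],
  [0, [-0.04, 0, -0.02], 0],
  [0, [-0.01, 0, 0], 0],
  [0, [0, 0, 0], 0],
])

```text
clock: 17.73
tcp_pos: [0.3483, -0.0047, 0.1803]
orientation: [0.999, 0.021, 0.033, -0.014]
force: [-1.2, 0.4, -1.3]
opening: -0.0001
```

```bash
python3 m.py; python3 look.py k2; python3 - <<'E'
from h import *
for c,x,y in(("scene",250,150),("top",210,140)):
    im=cams.get_image(c); cv2.imwrite(f"pics/l_{c}.png",cv2.resize(im["frame"][y:y+170,x:x+180],None,fx=3.5,fy=3.5,interpolation=cv2.INTER_CUBIC))
E
```

```text
t 17.73 jig mm [-199.5   -4.9  180.3] yaw rel jig 0.35 Fjig [-1.19  0.42 -1.34] open -0.0001 tilt [ 0.066  0.03  -0.997]
```

View pics/k2.png

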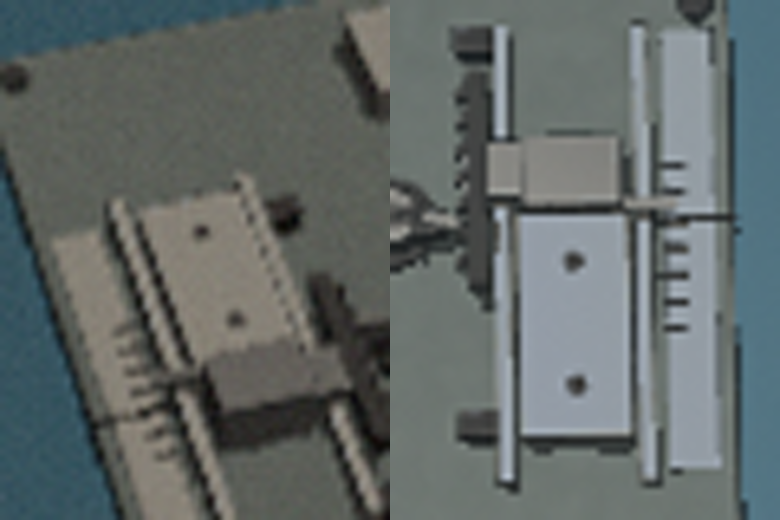

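View pics/l_top.png

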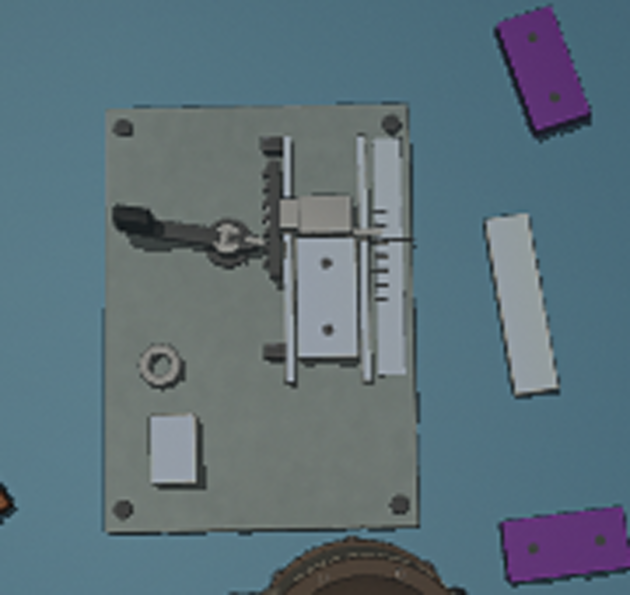

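View pics/l_scene.png

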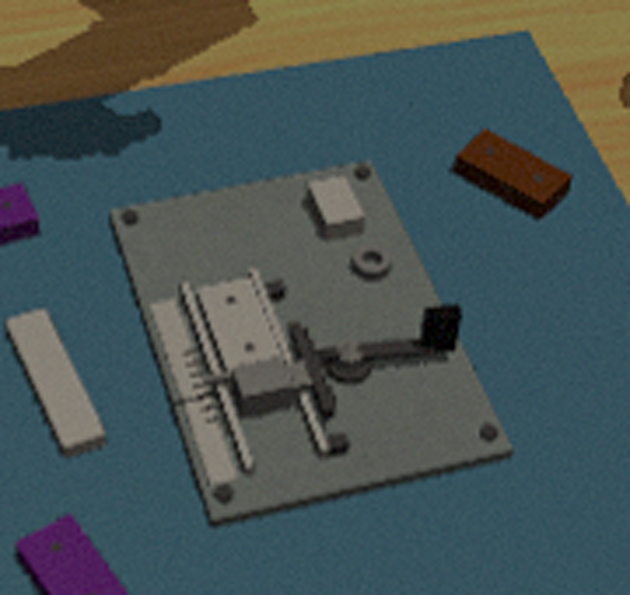

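```bash
python3 - <<'E'
from h import *
p=np.load("jig.npy")
im=cams.get_image("top")
for n,x,y,z in [("ptr",265,210,.024),("stop",180,206,.038),("bl front",185,212,.032),("bl rear",185,437,.032),("dot",183,261,.032),("dot",186,385,.032)]:
    d=toplane(im,(275+x/6.5-.42,175+y/6.5-.42),z)[:2]-p[:2]; print(n,(np.array([[np.cos(p[2]),np.sin(p[2])],[-np.sin(p[2]),np.cos(p[2])]])@d*1e3).round(1))
print(arm.sign_off())
E
```

```text
ptr [ 40.6 -29. ]
stop [39.8  1.1]
bl front [38.8 -0.6]
bl rear [-41.3   0.8]
dot [21.2  0.4]
dot [-23.    0.1]
the job is handed in; nothing more can be done
None
```

I clicked the stop two notches, from the 20 mm line to the long 40 mm line. I then slid the blank home against it, backed the arm off and handed the job in at about 17.9 s.

- **Lever:** I made two strokes, one click each. The highest force I read was about 9 N, as the lever touched its end stop on the first stroke. The second stroke peaked at about 7 N. The lever sprang back both times.
- **Blank:** I pushed it with the shut fingers at about 1 N sliding force. It met the stop at about 2 N, and I then built the press up to about 5.5 N in total. That is about 4 to 4.5 N above the sliding force.
- **Last checks:** The top picture puts the stop face at x ≈ 40 mm (the pointer reads 40.6, the top edge 39.8). The stop looks to be in the same place as before the press. The arm is well clear, and the offcut, collar, spare bar and look-alikes look unmoved.
- **Mismatches:**
  - In the last picture the blank's front edge measures x = 38.8 mm and its centre about -1 mm, so it reads about 1 mm short of the stop. That is within the roughly 2 mm picture error, and the force rise says the faces touched.
  - Early on, one descent beside the lever fell short, shifted the tool sideways and tilted it a few degrees. No force showed afterwards, and I did not find the cause. The tilt stayed for the rest of the job.

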